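# Fill and cock the dog-treat launcher

### The arm

A 6-joint arm with a two-finger parallel gripper is mounted at the origin on the work surface. World frame = base frame: x ahead of the robot, y to its left, z up, the work surface at z = 0. Lengths are in mm, angles in rad, forces in N, time in s.
With the tool pointing down it reaches from about 275 to 825 mm from the base axis. Payload 4.9 kg.
Tool frame: the origin (TCP) lies at the very end of the fingers, on their centre line; the grasp point (between the pads) lies 19 mm behind it; z points along the fingers, y is the line along which they close (so a half turn about z gives the same grasp; the last joint's range is limited). The gripper opens to 85 mm and grips with 20 to 120 N. Pads are 22 mm wide; open, the fingers measure 114 mm over their backs; the gripper's body (76 mm by 85 mm) begins 54 mm behind the grasp point. The pads swing forward as they close: fully open they stand 13 mm farther back than shut.
Start: joints at [-1.283, 0.326, -0.193, 1.052, 0, 1.437], TCP at [225.185, -501.807, 231.281] pointing down, gripper open.
Joint ranges: [-2.65, 2.65], [-0.97, 1.79], [-1.3, 1.35], [-1.93, 2.1], [-1.47, 1.37], [-3.14, 3.14]. Speed limits (rad/s): [2.57, 2.57, 3.14, 3.14, 3.14, 3.14].

### API

Orientations are given as [roll, pitch, yaw] about the fixed x, y, z axes, in that order (R = Rz(yaw) Ry(pitch) Rx(roll)).
In Python, from bench import bot, solve_ik, imaging gives the robot as it stands. Calls block until the motion is done:
- bot.move_ptp(position, orientation): joint-space move of the TCP to a pose.
- bot.movel(position, rot=None, max_speed=150, threshold=None): straight line of the TCP; rot=None keeps the orientation; max_speed is the mean speed in mm/s. With threshold (N) it stops when the force on the tool has changed by that much, and returns True; else False.
- bot.move_j(angles): joint-space move.
- bot.grip(opening, effort=None): opening from 0.0 (shut) to 1.0 (fully open); effort is the grip in N (None keeps the last); returns when the fingers have stopped.
- bot.dwell(seconds).
- solve_ik(position, orientation): joint angles nearest the present ones, or None.
- bot.get_state(): the state.
- imaging.capture(name): name is "scene" or "top"; returns the picture (420x560x3 uint8, blue, green, red); there is no depth.
- imaging.camera_model(name): a dict with "K" (3x3 intrinsics, pixels), "position" and "rotation" of the camera in the world. Camera axes: x right, y up, looking along -z (the intrinsics and any distortion apply to the point x, -y, -z); pixel columns grow to the right and rows downward; lengths in mm; the calibration is good to about 2 mm. A picture is of the moment at which its call begins. camera_model takes no time and is no camera call.
A pose or a line that the arm cannot do raises bot.IKError and nothing moves.
- bot.sign_off(): hands the job in; it is judged then, once.
The state is a dict: "t": time; "qpos": joint angles; "joint_velocities": joint speeds; "effort": joint torques, N m; "tcp_pos": TCP position; "orientation": TCP orientation; "contact_force": force on the tool from outside, world axes, zero at the start; "wrist_torque": the same for the moment, N m; "opening": opening from 0.0 (shut) to 1.0 (fully open); "gripper_force": force on a finger pad.
Only numpy, scipy, OpenCV 4.12 (cv2) and the standard library are available. Lean on these libraries where they do the work, as an engineer would, in place of code of your own. Each camera call takes 0.05 s, during which the arm holds its last target. There are 200 camera calls.

### The job

Get the dog-treat launcher on the kitchen counter ready for play: turn its two turn buttons aside, lift the cover panel out and lay it flat on the counter, then put every treat in the hopper: pour in the small ones from the metal cup, put in each bone biscuit lying about, and stand the empty cup upright on the counter. Only when the hopper is filled, draw the sprung throwing arm back and hook its cross bar under the hair-trigger catch, easing it all the way: the arm must never get away and fly up. Leave the jar, the bottle and the knife block where they are.

Things in the scene. Friction and masses are not known exactly. Their poses are not given: they have to be found in the camera images.
- launcher: Plywood dog-treat launcher, fixed: base board 235 (x) by 355 mm (y), 12 thick. Origin: centre of its underside, on the counter; x away from the robot at yaw 0, y left, z up. On its +y half the hopper, outside 196 x 164 mm, centred at (0, 85) mm, rim top 82 mm above the counter; on its -y half the throwing arm and catch, both in the upright plane y = -110 mm
- hopper_floor (a point): Centre of the hopper's inner floor, 12 mm above the counter, axes as launcher. The hopper is open 130 mm (x) by 124 mm (y) and 58 mm deep up to the panel's ledge; above that a recess 144 x 138 mm, 12 mm deep, takes the panel
- panel: Loose wooden cover panel, 139 mm (x) by 133 mm (y), 11 mm thick, about 180 g, lying in the hopper's recess, underside 70 mm above the counter. Origin: centre of its underside. On top, centred, a handle rib 16 mm thick (x), 60 mm long (y), its top 37 mm above the panel's underside
- button_near (a joint): Turn button on the hopper's rim on the launcher's -x side (nearer the robot). Radians, positive counter-clockwise from above; 0: the bar points at the panel's middle and holds it down; at about +-1.5 it lies along the rim, clear of the panel (under 1.3 it may still overlap). Range +-1.75; stays where left (0.03 N m friction); starts within 0.35 of 0
- button_near_grip (a point): On the turning axis of button_near, at mid-height of its bar, 93 mm above the counter. The bar is a wooden fin 10 mm thick, 18 mm tall (84 to 102 mm above the counter), from 16 mm behind this axis to 46 mm ahead of it. The point turns with the bar: at 0 its x is the launcher's x and the bar's long end points to +x (the panel)
- button_far (a joint): The same kind of turn button on the launcher's +x side; 0: pointing at the panel's middle; positive counter-clockwise from above; range +-1.75, clear at about +-1.5
- button_far_grip (a point): On the turning axis of button_far, at mid-height of its bar, same sizes as button_near; at 0 its x is the launcher's x and the bar's long end points to -x (the panel); the point turns with the bar
- throw_arm (a joint): Sprung throwing arm, radians: 0 at rest (fired), 1.22 rad (70 deg) above level and leaning to the launcher's -x; grows as it is drawn back and down towards -x; 1.22 is level, 1.33 the stop. The spring pulls it back to 0 with 0.32 N m at rest, 0.86 N m when level (5.5 N at the bar). Hooked it reads about 1.19 to 1.24; let go unhooked it flies up
- cross_bar (a point): Middle of the steel cross bar at the arm's free end: round, 12 mm thick, 122 mm long along the launcher's y, 155 mm from the pivot; 60 mm above the counter when level. The arm's wooden beam, 18 mm wide, with a 44 mm wide white spoon on it, joins it in the middle; both halves stick out and can be gripped (the bar turns in a grip)
- lever_pivot (a point): Pivot of the throwing arm (axis along the launcher's y), 60 mm above the counter, at launcher (80, -110) mm
- catch (a joint): Hair-trigger catch: upright sprung steel hook, 14 mm wide, pivot at launcher (-70, -110), 20 mm up, nose underside 66 mm, top 114 mm above the counter. 0: home; grows to 0.5 as its head is pushed to -x; 1 to 2 N moves it. The bar coming down pushes the sloping nose back; with throw_arm at 1.27 or more the nose springs back to 0 over the bar, which may then be eased up under it
- cup: Loose metal cup, round, 62 mm across at the foot, 66 mm at the rim, 85 mm tall, wall 3 mm, floor 5 mm thick, about 90 g; holds the small treats at the start. Origin: centre of its underside, z up through the mouth
- treat1: Small chunky dog treat, a cylinder 16 mm across and 22 mm long, 12 g, hard and smooth (friction about 0.3), in the cup at the start (may be absent). Origin: centre of one flat face
- treat2: Small chunky dog treat, a cylinder 16 mm across and 22 mm long, 12 g, hard and smooth (friction about 0.3), in the cup at the start (may be absent). Origin: centre of one flat face
- treat3: Small chunky dog treat, a cylinder 16 mm across and 22 mm long, 12 g, hard and smooth (friction about 0.3), in the cup at the start (may be absent). Origin: centre of one flat face
- treat4: Small chunky dog treat, a cylinder 16 mm across and 22 mm long, 12 g, hard and smooth (friction about 0.3), in the cup at the start (may be absent). Origin: centre of one flat face
- treat5: Small chunky dog treat, a cylinder 16 mm across and 22 mm long, 12 g, hard and smooth (friction about 0.3), in the cup at the start (may be absent). Origin: centre of one flat face
- treat6: Small chunky dog treat, a cylinder 16 mm across and 22 mm long, 12 g, hard and smooth (friction about 0.3), in the cup at the start (may be absent). Origin: centre of one flat face
- bone1: Bone-shaped biscuit lying on the counter, 84 mm long (its x), 40 mm wide at the ends and 20 mm at the waist (y), 16 mm thick, 40 g (may be absent). Origin: centre of its underside
- bone2: Bone-shaped biscuit lying on the counter, 84 mm long (its x), 40 mm wide at the ends and 20 mm at the waist (y), 16 mm thick, 40 g (may be absent). Origin: centre of its underside
- bone3: Bone-shaped biscuit lying on the counter, 84 mm long (its x), 40 mm wide at the ends and 20 mm at the waist (y), 16 mm thick, 40 g (may be absent). Origin: centre of its underside
- jar: Bystander: glass storage jar, 72 mm across, 110 mm tall. Origin: centre of its foot
- bottle: Bystander: closed blue bottle, 68 mm across, 130 mm tall. Origin: centre of its foot
- knife_block: Bystander: wooden knife block, about 300 mm tall with the knives, standing at the side. Origin: centre of its foot
Not all that is in view belongs to the job. What is shaped like the bone3 but black is not meant.

How it is judged (in metres and radians):
On the way, in this order (a step that is already met when the one before it is completed fails the run):
1. the panel is out of its frame and lies flat on the counter (angle between panel's own z axis and vertical below 0.1 rad and height (world z) of panel below 0.008 m), for 0.2 s.
2. all treats and biscuits are in the hopper while the arm is still at rest (x of treat1 in the frame of hopper_floor between -0.07 and 0.07 m and y of treat1 in the frame of hopper_floor between -0.067 and 0.067 m and z of each of treat1, treat2, treat3, treat4, treat5, treat6, bone1, bone2, bone3 in the frame of hopper_floor below 0.055 m and x of treat2 in the frame of hopper_floor between -0.07 and 0.07 m and y of treat2 in the frame of hopper_floor between -0.067 and 0.067 m and x of treat3 in the frame of hopper_floor between -0.07 and 0.07 m and y of treat3 in the frame of hopper_floor between -0.067 and 0.067 m and x of treat4 in the frame of hopper_floor between -0.07 and 0.07 m and y of treat4 in the frame of hopper_floor between -0.067 and 0.067 m and x of treat5 in the frame of hopper_floor between -0.07 and 0.07 m and y of treat5 in the frame of hopper_floor between -0.067 and 0.067 m and x of treat6 in the frame of hopper_floor between -0.07 and 0.07 m and y of treat6 in the frame of hopper_floor between -0.067 and 0.067 m and x of bone1 in the frame of hopper_floor between -0.07 and 0.07 m and y of bone1 in the frame of hopper_floor between -0.067 and 0.067 m and x of bone2 in the frame of hopper_floor between -0.07 and 0.07 m and y of bone2 in the frame of hopper_floor between -0.067 and 0.067 m and x of bone3 in the frame of hopper_floor between -0.07 and 0.07 m and y of bone3 in the frame of hopper_floor between -0.067 and 0.067 m and value of joint throw_arm below 0.3 rad), for 0.3 s.
3. the arm is drawn back, hooked under the catch and let go (value of joint throw_arm above 1.15 rad and value of joint catch below 0.1 rad and contact force between the fingers and throw_arm below 0.3 N), for 0.5 s.
At the end, for the whole second after the job is handed in: arm hooked (throw_arm over 1.15 rad, catch under 0.1 rad) and let go; every treat and biscuit present in the hopper below its ledge; panel flat and cup upright on the counter (each tilted under 0.1 rad, underside within 8 mm of it), at rest (all of step 1 and value of joint throw_arm above 1.15 rad and value of joint catch below 0.1 rad and not (velocity of joint throw_arm above 0.3 rad/s) and x of treat1 in the frame of hopper_floor between -0.07 and 0.07 m and y of treat1 in the frame of hopper_floor between -0.067 and 0.067 m and z of each of treat1, treat2, treat3, treat4, treat5, treat6, bone1, bone2, bone3 in the frame of hopper_floor below 0.055 m and x of treat2 in the frame of hopper_floor between -0.07 and 0.07 m and y of treat2 in the frame of hopper_floor between -0.067 and 0.067 m and x of treat3 in the frame of hopper_floor between -0.07 and 0.07 m and y of treat3 in the frame of hopper_floor between -0.067 and 0.067 m and x of treat4 in the frame of hopper_floor between -0.07 and 0.07 m and y of treat4 in the frame of hopper_floor between -0.067 and 0.067 m and x of treat5 in the frame of hopper_floor between -0.07 and 0.07 m and y of treat5 in the frame of hopper_floor between -0.067 and 0.067 m and x of treat6 in the frame of hopper_floor between -0.07 and 0.07 m and y of treat6 in the frame of hopper_floor between -0.067 and 0.067 m and x of bone1 in the frame of hopper_floor between -0.07 and 0.07 m and y of bone1 in the frame of hopper_floor between -0.067 and 0.067 m and x of bone2 in the frame of hopper_floor between -0.07 and 0.07 m and y of bone2 in the frame of hopper_floor between -0.067 and 0.067 m and x of bone3 in the frame of hopper_floor between -0.07 and 0.07 m and y of bone3 in the frame of hopper_floor between -0.067 and 0.067 m and angle between cup's own z axis and vertical below 0.1 rad and height (world z) of cup below 0.008 m and linear speed of each of cup, panel below 0.05 m/s); the robot touches nothing.
It fails at once if the sprung arm got away and flew up (faster than 5 rad/s) (velocity of joint throw_arm below -5 rad/s).
It fails at once if a bystander was pushed more than 30 mm (distance of any of jar, bottle, knife_block from where it was at the start of the episode above 0.03 m).
Of treat1, treat2, treat3, treat4, treat5, treat6 only 3 to 6 are there at a start; the rules pass over those that are not, and their reading is None.
Of bone1, bone2, bone3 only 1 to 3 are there at a start; the rules pass over those that are not, and their reading is None.
At some moment in a run one of bone1, bone2, bone3, cup may be knocked a few centimetres aside while the robot is not near it.
It also fails if it takes over 210 s, if anything falls off the work surface, if the arm or the gripper's body presses on something with over 40 N, if the wrist force passes 120 N, or if a joint passes its speed limit or range.

## Working session

There is one attempt and no reset: what is moved stays moved. The work goes in short steps, each a Python script; the robot and the scene stay as the last script left them, time stands still between calls to the robot, and variables do not carry over. Pictures are saved under pics/ and viewed, at most 16 in all, crops included, and the job is handed in when it is done.

```bash
ls; mkdir -p pics; python3 - <<'E'
from bench import bot, imaging
import cv2
for n in("scene","top"):
    cv2.imwrite(f"pics/{n}0.png",imaging.capture(n)); m=imaging.camera_model(n); print(n,m)
print(bot.get_state())
E
```

```text
pics
scene {'K': array([[392.61568465,   0.        , 277.66408683],
       [  0.        , 392.61568465, 209.45064263],
       [  0.        ,   0.        ,   1.        ]]), 'position': array([1294.52520163, -696.56349393,  965.39198821]), 'rotation': array([ 0.89518412, -0.01752215,  0.80630762])}
top {'K': array([[422.43008531,   0.        , 280.79638313],
       [  0.        , 422.43008531, 214.44059408],
       [  0.        ,   0.        ,   1.        ]]), 'position': array([ 355.59218415,   31.29879098, 1645.90203995]), 'rotation': array([ 0.1210325 ,  0.01899978, -1.59098961])}
{'t': 0.1, 'qpos': array([-1.28322122e+00,  3.26878343e-01, -1.93435834e-01,  1.05202118e+00,
       -6.18118043e-06,  1.43657540e+00]), 'joint_velocities': array([ 0.00082202, -0.00102691,  0.00307011,  0.00040487, -0.00095846,
        0.00063372]), 'effort': array([-3.51062126e-04, -4.44240332e+01,  2.63036853e+01,  7.90224265e-03,
       -1.64205112e-04, -4.24003616e-06]), 'tcp_pos': array([ 225.02384877, -501.30849819,  230.59371484]), 'orientation': array([-3.14006664e+00, -1.99824543e-04,  4.21795880e-01]), 'contact_force': array([-0.14124112, -0.02502161, -0.18658241]), 'wrist_torque': array([-0.00018515,  0.03154588,  0.01022963]), 'gripper_force': 0.0, 'opening': 0.9956948103548051}
```

View pics/scene0.png

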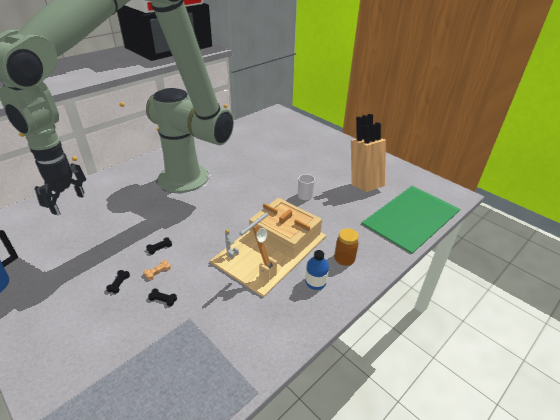

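View pics/top0.png

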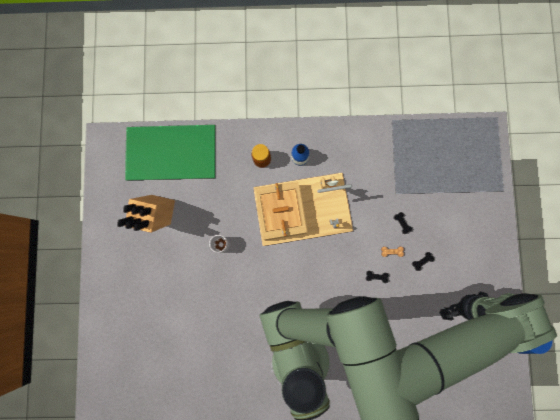

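The scene view shows the launcher at about (270,245), the cup at (306,187), one orange bone at (157,269) and three black decoys. In the top view the launcher is at (303,210), the cup at (219,243), the bone at (393,252), the jar at (261,156) and the bottle at (300,153). Next I'll enlarge the working area.

```bash
cat > h.py <<'E'
from bench import bot, solve_ik, imaging
import numpy as np, cv2
from scipy.spatial.transform import Rotation as Ro
def cam(n):
    m=imaging.camera_model(n); return m["K"],m["position"],Ro.from_euler('xyz',m["rotation"]).as_matrix()
def px2w(n,u,v,z):
    K,p,R=cam(n); d=np.linalg.inv(K)@[u,v,1]; d=R@(d*[1,-1,-1]); return p+d*(z-p[2])/d[2]
def w2px(n,P):
    K,p,R=cam(n); c=(R.T@(np.asarray(P,float)-p))*[1,-1,-1]; q=K@c; return q[:2]/q[2]
def crop(n,x0,y0,x1,y1,s,name):
    im=imaging.capture(n) if isinstance(n,str) else n
    cv2.imwrite(f"pics/{name}.png",cv2.resize(im[y0:y1,x0:x1],None,fx=s,fy=s,interpolation=cv2.INTER_CUBIC)); return im
E
python3 - <<'E'
from h import *
im=cv2.imread("pics/top0.png"); crop(im,205,165,365,255,5,"top0c")
im=cv2.imread("pics/scene0.png"); crop(im,200,165,360,295,4.5,"scene0c")
for u,v in((219,243),(393,252),(303,210)): print(px2w("top",u,v,10))
# bone by color
im=cv2.imread("pics/top0.png").astype(int)
b=(im[:,:,2]-im[:,:,0]>60); b[:, :370]=0; b[:230]=0; b[275:]=0; b[:,420:]=0
r,c=np.nonzero(b); print(len(r),c.mean(),r.mean(),c.min(),c.max(),r.min(),r.max())
P=np.array([px2w("top",x,y,14)[:2] for x,y in zip(c,r)]); print(P.mean(0)); w,V=np.linalg.eigh(np.cov(P.T)); print(w,V)
E
```

```text
[448.95518623 300.41653115  10.        ]
[ 400.19516455 -369.6250528    10.        ]
[570.69004559 -28.64538005  10.        ]
154 392.06493506493507 251.24675324675326 381 403 247 256
[ 403.04080686 -365.22141742]
[ 80.55246202 685.02462754] [[-0.99981657  0.01915256]
 [ 0.01915256  0.99981657]]
```

View pics/top0c.png

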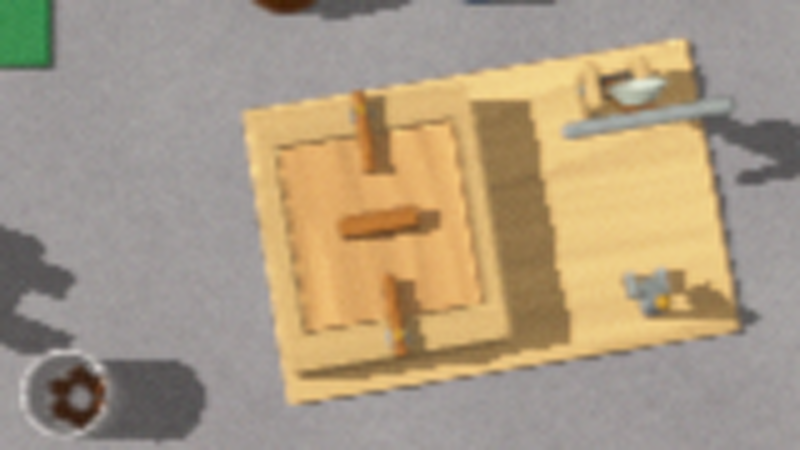

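View pics/scene0c.png

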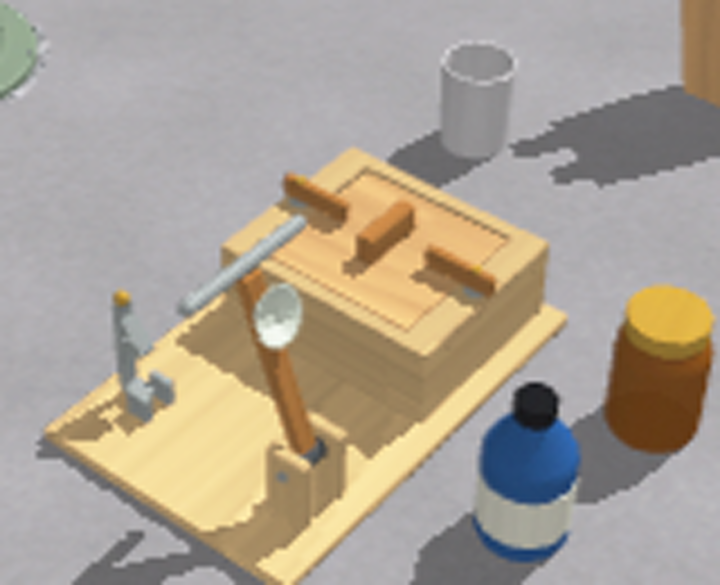

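The crops show the board corners, the hopper rim corners, the two buttons, the rib, the arm at rest and the cup with its treats. I'll fit the launcher pose from these points in both views.

```bash
cat > fit.py <<'E'
from h import *
from scipy.optimize import least_squares
T=lambda u,v:(205+u/5,165+v/5); S=lambda u,v:(200+u/4.5,165+v/4.5)
obs=[("top",(-117.5,177.5,12),T(288,403)),("top",(-117.5,-177.5,12),T(740,330)),("top",(117.5,-177.5,12),T(687,40)),
("top",(98,167,82),T(244,111)),("top",(-98,3,82),T(508,340)),("top",(98,3,82),T(467,88)),("top",(-98,167,82),T(297,372)),
("scene",(-117.5,-177.5,12),S(43,433)),("scene",(117.5,177.5,12),S(565,318)),("scene",(98,167,82),S(548,242)),
("scene",(-98,167,82),S(354,148)),("scene",(-98,3,82),S(222,247)),("scene",(98,3,82),S(425,354)),]
def L2w(p,q):
    c,s=np.cos(p[2]),np.sin(p[2]); return np.array([p[0]+c*q[0]-s*q[1],p[1]+s*q[0]+c*q[1],q[2]])
f=lambda p:np.concatenate([w2px(n,L2w(p,q))-uv for n,q,uv in obs])
r=least_squares(f,[570,-28,.15],loss="soft_l1"); print(r.x); print(np.round(f(r.x).reshape(-1,2),1).tolist())
for idx in (range(7),range(7,13)):
    g=lambda p:f(p).reshape(-1,2)[list(idx)].ravel(); print(least_squares(g,r.x).x)
p=r.x
w2L=lambda P:[ (P[0]-p[0])*np.cos(p[2])+(P[1]-p[1])*np.sin(p[2]), -(P[0]-p[0])*np.sin(p[2])+(P[1]-p[1])*np.cos(p[2])]
# buttons tops z=102: ends
for nm,n,e in(("near",0,[T(386,275),T(402,352)]),("far",0,[T(355,92),T(372,170)]),("rib",0,[T(340,230),T(418,212)])):
    print(nm,[np.round(w2L(px2w("top",*a,104)),0) for a in e])
for nm,e in(("near",[S(285,178),S(346,210)]),("far",[S(428,250),S(494,287)])):
    print(nm,[np.round(w2L(px2w("scene",*a,102)),0) for a in e])
print("cup",px2w("top",*T(63,395),85), px2w("scene",*S(478,62),85))
print("bar",[px2w("scene",*S(*a),200) for a in((186,305),(300,222))],[px2w("top",*T(*a),200) for a in((570,130),(728,104))])
E
python3 fit.py
```

```text
[ 5.77358931e+02 -2.59316773e+01  1.39278331e-01]
[[-0.6, -0.3], [-0.4, -0.4], [-0.5, -1.2], [1.0, 0.2], [-0.2, -1.3], [-0.6, -2.2], [-1.6, -0.6], [-1.3, -1.1], [0.1, -1.1], [-0.6, 0.2], [-1.4, -0.3], [-1.3, -0.5], [-1.1, 0.5]]
[ 5.74136032e+02 -2.74919204e+01  1.38836197e-01]
[ 5.81116655e+02 -2.47029056e+01  1.44475993e-01]
near [array([-43.,  85.]), array([-101.,   82.])]
far [array([96., 86.]), array([36., 83.])]
rib [array([ -5., 113.]), array([-1., 54.])]
near [array([-94.,  82.]), array([-32.,  81.])]
far [array([46., 82.]), array([108.,  79.])]
cup [441.08554168 293.28474257  85.        ] [448.19747824 294.0757377   85.        ]
bar [array([ 621.2084199 , -178.02760197,  200.        ]), array([608.88498992, -67.18064912, 200.        ])] [array([610.85188299, -78.84259417, 200.        ]), array([ 626.54565815, -188.74498864,  200.        ])]
```

```bash
sed -i 's#T=lambda.*#T=lambda u,v:(204.6+u/5,164.6+v/5); S=lambda u,v:(199.6+u/4.5,164.6+v/4.5)#' fit.py; python3 fit.py
python3 - <<'E'
from h import *
# IK feasibility: side grasp of cup with tilt a below horizontal, azimuth az; and pours
def ori(down,az,roll=0):
    z=np.array([np.cos(down)*np.cos(az),np.cos(down)*np.sin(az),-np.sin(down)])
    x0=np.array([np.sin(down)*np.cos(az),np.sin(down)*np.sin(az),np.cos(down)])  # tool x 'up'
    R=np.c_[x0,np.cross(z,x0),z]
    return (Ro.from_matrix(R)*Ro.from_euler('z',roll)).as_euler('xyz'),z
cup=np.array([444,293,50]); hop=np.array([565,58,165])
for dn in(.3,.5,.7,.9):
  for az in np.arange(-1.6,1.6,.2):
    o=[]
    for C,rl in((cup,[0]),(hop,[0,1.57,2.4,3,-1.57,-2.4,-3])):
      for r in rl:
        for flip in(0,np.pi):
          e,z=ori(dn,az,r+flip); q=solve_ik(list(C+19*z),list(e)); o.append(' -' if q is None else '%.1f'%q[5])
    if o[0]!=' -' or o[1]!=' -': print(dn,round(az,1),*o)
E
```

```text
[ 5.77244525e+02 -2.50992371e+01  1.39960786e-01]
[[-0.4, 0.2], [-0.2, 0.0], [-0.4, -0.8], [1.1, 0.6], [0.0, -0.9], [-0.5, -1.8], [-1.4, -0.2], [-0.7, -0.8], [0.6, -0.8], [-0.1, 0.5], [-0.9, -0.1], [-0.7, -0.2], [-0.5, 0.7]]
[ 5.75702869e+02 -2.60097713e+01  1.38946269e-01]
[ 5.78725978e+02 -2.43044490e+01  1.44844288e-01]
near [array([-41.,  85.]), array([-99.,  83.])]
far [array([97., 86.]), array([38., 83.])]
rib [array([ -3., 113.]), array([ 1., 54.])]
near [array([-97.,  82.]), array([-34.,  81.])]
far [array([43., 82.]), array([106.,  79.])]
cup [442.59658798 294.7668374   85.        ] [445.18881076 294.96836039  85.        ]
bar [array([ 619.09357599, -177.77473176,  200.        ]), array([606.6291629 , -66.77702097, 200.        ])] [array([612.29019778, -77.50224861, 200.        ]), array([ 627.98617016, -187.41928135,  200.        ])]
0.3 -1.6 -0.3 2.9 -0.6 2.6 1.0 -2.1 1.8 -1.3 2.4 -0.7 -2.1 1.0 -3.0 0.2 2.7 -0.4
0.3 -1.4 -0.4 2.8 -0.8 2.3 0.8 -2.4 1.6 -1.6 2.2 -1.0 -2.4 0.8 3.1 -0.1 2.5 -0.7
0.3 -1.2 -0.5 2.7 -1.3 1.9 0.3 -2.9 1.1 -2.0 1.7 -1.4 -2.9 0.3 2.6 -0.5 2.0 -1.1
0
[... 3128 characters left out ...]
9 0.2 -1.4 1.8 -0.5 2.6 0.1 -3.1 1.8 -1.4 0.9 -2.2 0.3 -2.8
0.9 -0.0 -2.6 0.5 3.1 -0.0 -1.6 1.5 -0.8 2.4 -0.2 3.0 1.5 -1.6 0.7 -2.4 0.1 -3.0
0.9 0.2 -2.9 0.3 2.9 -0.3 -1.8 1.3 -1.0 2.1 -0.4 2.7 1.3 -1.8 0.5 -2.7 -0.1 3.0
0.9 0.4 -3.1 0.1 2.6 -0.5 -2.1 1.1 -1.2 1.9 -0.6 2.5 1.1 -2.1 0.2 -2.9 -0.4 2.8
0.9 0.6 3.0 -0.2 2.4 -0.8 -2.3 0.8 -1.5 1.6 -0.9 2.2 0.8 -2.3 -0.0 3.1 -0.6 2.5
0.9 0.8 2.7 -0.4 2.1 -1.0 -2.6 0.6 -1.8 1.4 -1.2 2.0 0.6 -2.6 -0.3 2.9 -0.9 2.3
0.9 1.0 2.5 -0.7 1.9 -1.3 -2.9 0.3 -2.0 1.1 -1.4 1.7 0.3 -2.9 -0.5 2.6 -1.1 2.0
0.9 1.2 2.2 -0.9 1.6 -1.5 -3.1 0.0 -2.3 0.9 -1.7 1.5 0.0 -3.1 -0.8 2.3 -1.4 1.7
0.9 1.4 1.9 -1.2 1.3 -1.8 2.9 -0.2 -2.5 0.6 -1.9 1.2 -0.2 2.9 -1.1 2.1 -1.7 1.5
```

```bash
cat >> h.py <<'E'
P0=(577.0,-25.3,.141)
def L(x,y,z):
    c,s=np.cos(P0[2]),np.sin(P0[2]); return [P0[0]+c*x-s*y,P0[1]+s*x+c*y,z]
def D(yaw): return [np.pi,0,yaw]   # tool down
def st(tag=""):
    s=bot.get_state(); print(tag,'t%.1f'%s["t"],np.round(s["tcp_pos"],1),'F',np.round(s["contact_force"],1),'op%.3f gf%.1f'%(s["opening"],s["gripper_force"])); return s
E
cat > b.py <<'E'
from h import *
Y=np.pi+P0[2]
for nm,x,sg in(("near",-85,1),("far",85,1)):
    print(np.round(solve_ik(L(x,85,180),D(Y)),2))
    bot.move_ptp(L(x,85,260 if nm=="near" else 160),D(Y)); bot.grip(.5)
    hit=bot.movel(L(x,85,86),threshold=8); st("down %s"%hit)
    bot.grip(0,25); st("grip")
    for k in(.4,.8,1.2,1.58): bot.movel(L(x,85,86),D(Y+sg*k),max_speed=60)
    st("rot"); bot.grip(.45); bot.movel(L(x,85,160),max_speed=200)
im=crop("top",205,140,365,260,5,"btn")
E
python3 b.py
```

```text
[-0.06  0.25 -0.44  0.88  0.   -0.2 ]
down False t4.1 [481.6  46.9  86.7] F [-0.9 -0.5 -0.2] op0.499 gf0.0
grip t4.5 [481.1  48.5  86.7] F [-0.4  4.8  2.9] op0.105 gf28.9
rot t6.6 [482.   47.9  86.7] F [0.7 5.3 5.2] op0.107 gf29.0
[-0.    0.55  0.03  1.05  0.   -0.15]
down False t9.9 [649.6  70.8  86.6] F [0.3 0.1 0.6] op0.501 gf0.0
grip t10.3 [650.   72.5  87.5] F [-1.1  4.9  4.9] op0.111 gf29.7
rot t12.4 [650.3  72.2  87.5] F [0.1 4.8 4.7] op0.110 gf29.8
```

View pics/btn.png

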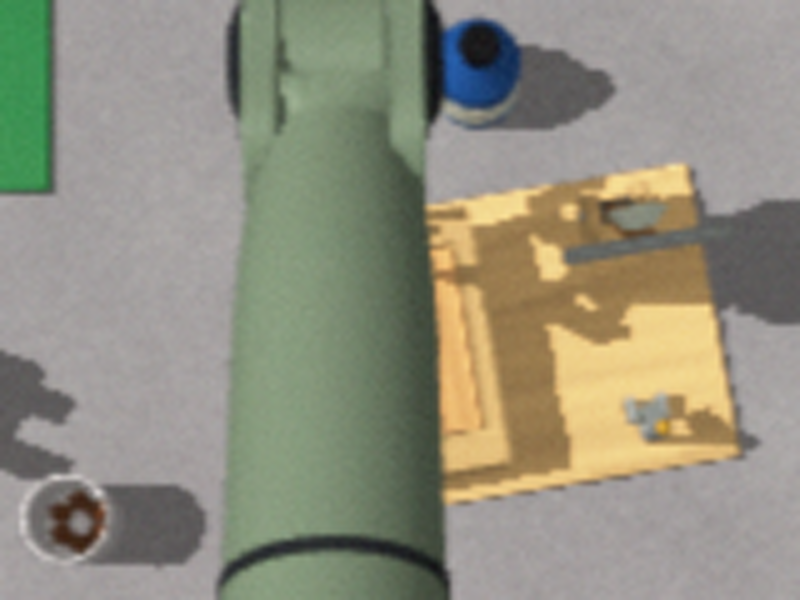

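The arm hides the hopper, but the far bar end shows at about (455,272). The grip readings also agree with a 10 mm fin turned through 1.58 rad. Lifting the panel now, with a force check.

```bash
sed -i 's/^P0=.*/P0=(578.2,-23.8,.142)/' h.py; cat > p.py <<'E'
from h import *
Y=np.pi+P0[2]+np.pi/2
bot.move_ptp(L(0,85,160),D(Y)); bot.grip(.5)
print(bot.movel(L(0,85,86),threshold=8)); bot.grip(0,60); st("grip")
h=bot.movel(L(0,85,98),max_speed=40,threshold=12); s=st("lift %s"%h)
if h: bot.grip(.4); raise SystemExit
bot.movel(L(0,85,190))
st("up")
q=[345,60]
bot.move_ptp(q+[150],D(Y)); 
h=bot.movel(q+[12],max_speed=80,threshold=6); st("place %s"%h)
bot.grip(.45); bot.movel(q+[120],max_speed=250)
bot.move_ptp([300,-300,250],D(Y-1)); st()
im=imaging.capture("top"); cv2.imwrite("pics/top2.png",im)
E
python3 p.py
```

```text
False
grip t15.1 [567.3  60.4  87.4] F [-0.2  0.2  6.7] op0.170 gf61.4
lift False t15.5 [566.2  60.3  98.1] F [ 0.2  0.2 -1.2] op0.173 gf60.4
up t16.3 [565.5  60.4 189.1] F [-0.2 -0.8 -1.8] op0.173 gf60.4
place True t18.7 [344.5  60.   17.1] F [0.9 1.1 0.6] op0.174 gf61.4
 t21.0 [ 300.  -298.9  249.1] F [ 0.1  0.1 -0.6] op0.456 gf0.0
```

View pics/top2.png

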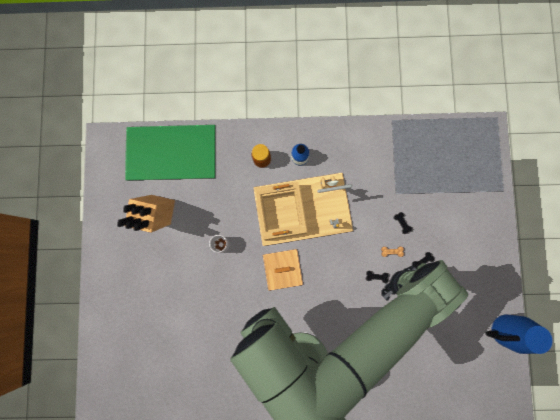

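The panel lies flat at (283,270), the hopper is open and both buttons are aside. The bone is still at (393,252). Next is the bone.

```bash
cat > bone.py <<'E'
from h import *
im=imaging.capture("top").astype(int)
b=(im[:,:,2]-im[:,:,0]>60); b[:, :360]=0; b[:215]=0; b[290:]=0; b[:,430:]=0
r,c=np.nonzero(b); P=np.array([px2w("top",x,y,14)[:2] for x,y in zip(c,r)]); m=P.mean(0)+[2,2]; w,V=np.linalg.eigh(np.cov(P.T)); v=V[:,1]*np.sign(V[1,1]); yaw=np.arctan2(v[1],v[0]); print(len(r),m,yaw,np.sqrt(w*12))
bot.grip(.75)
bot.move_ptp([*m,80],D(yaw)); h=bot.movel([*m,4],threshold=8); st("down %s"%h)
bot.grip(0,40); st("grip"); bot.movel([*m,200],max_speed=250)
st("up"); Y=P0[2]+np.pi/2
bot.move_ptp(L(0,85,190),D(Y)); h=bot.movel(L(0,85,22),max_speed=120,threshold=8); st("low %s"%h)
bot.grip(.42); bot.movel(L(0,85,190),max_speed=250)
bot.move_ptp([330,-250,250],D(Y)); st()
im=imaging.capture("top"); crop(im,205,140,365,260,5,"bone1")
m=im[:,:,::-1].astype(int)
E
python3 bone.py
```

```text
156 [ 405.02824898 -363.24166171] 1.5426426420565886 [31.61755766 90.58733044]
down False t24.2 [ 405.3 -363.6    4.5] F [-0.  -0.5 -0.6] op0.752 gf0.0
grip t24.7 [ 405.6 -363.8    5. ] F [-0.9  0.8  5. ] op0.220 gf39.9
up t25.6 [ 404.3 -362.5  198.6] F [-0.6  0.4 -1.2] op0.218 gf39.2
low False t28.8 [566.8  60.4  22.7] F [ 0.4 -0.1 -0.6] op0.219 gf39.2
 t31.4 [ 330.5 -249.7  249.7] F [ 0.7 -0.2  0.3] op0.416 gf0.0
```

View pics/bone1.png

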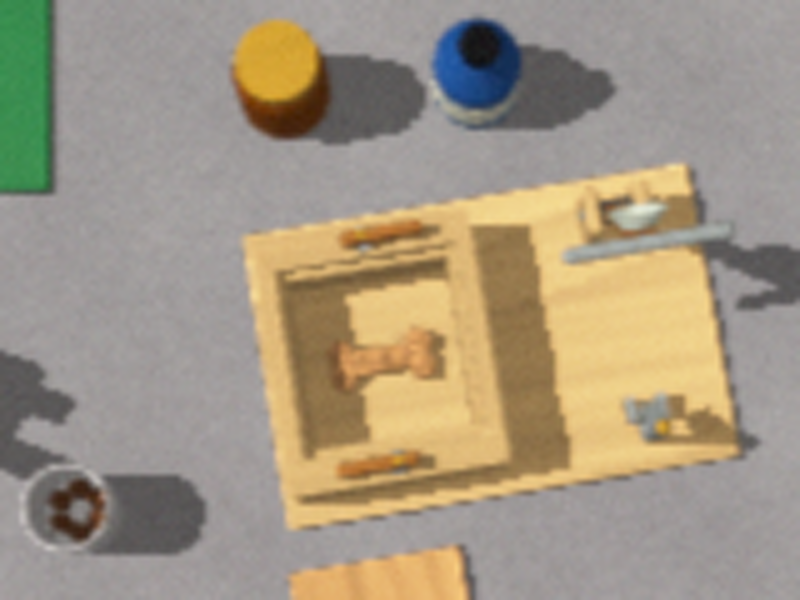

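The bone lies in the middle of the hopper at (385,358). The cup has been nudged to (66,508). Before grasping I'll check that every pose from here to the pour is reachable.

```bash
cat >> h.py <<'E'
def ori(down,az,roll=0):
    z=np.array([np.cos(down)*np.cos(az),np.cos(down)*np.sin(az),-np.sin(down)])
    x0=np.array([np.sin(down)*np.cos(az),np.sin(down)*np.sin(az),np.cos(down)])
    R=Ro.from_matrix(np.c_[x0,np.cross(z,x0),z])
    R2=R*Ro.from_euler('z',roll+np.pi)
    up=(R2*(R*Ro.from_euler('z',np.pi)).inv()).apply([0,0,1]) # cup axis (upright at roll 0)
    return list(R2.as_euler('xyz')),z,up
AZ,DN,OFF=-.4,.5,24
def tcp(C,roll=0,dn=DN): e,z,_=ori(dn,AZ,roll); return list(np.asarray(C)+OFF*z),e
E
cat > cup.py <<'E'
from h import *
C=px2w("top",204.6+66/5,139.6+508/5,85)+[2,2,0]; C[2]=50; print(C)
e,z,_=ori(DN,AZ)
pre=C-110*z
for q in(pre+[0,0,120],pre,C+OFF*z,C+OFF*z+[0,0,150]): print(np.round(solve_ik(list(q),e),2))
M=np.array(L(0,85,132))
for rl in np.linspace(0,-3.1,8):
    e2,z2,up=ori(DN,AZ,rl); print(round(rl,2),np.round(up,2),np.round(solve_ik(list(M-35*up+OFF*z2),e2),2))
bot.grip(1.0); bot.move_ptp([330,100,280],D(P0[2]+np.pi/2)); bot.move_ptp(list(pre+[0,0,120]),e); bot.movel(list(pre))
im=imaging.capture("top"); crop(im,180,200,280,300,6,"cup1"); st()
im=imaging.capture("scene"); cv2.imwrite("pics/cup1s.png",cv2.resize(im[120:300,180:400],None,fx=3.5,fy=3.3))
print(w2px("top",C+[0,0,35]),w2px("scene",C+[0,0,35]))
E
python3 cup.py
```

```text
[453.43389543 294.52012678  50.        ]
[ 1.14  0.34 -0.68  0.5  -1.07  1.51]
[ 1.14  0.57 -0.76  0.19 -1.07  1.51]
[ 0.88  0.72 -0.9  -0.53 -1.    1.01]
[ 0.88  0.36 -0.84 -0.11 -1.    1.01]
0.0 [0. 0. 1.] [ 0.23  0.7  -1.2  -1.3  -0.54  0.34]
-0.44 [0.11 0.36 0.93] [ 0.2   0.7  -1.22 -1.34 -0.52 -0.13]
-0.89 [0.12 0.69 0.72] [ 0.17  0.68 -1.24 -1.34 -0.49 -0.59]
-1.33 [0.04 0.91 0.41] [ 0.15  0.64 -1.24 -1.31 -0.47 -1.05]
-1.77 [-0.13  0.99  0.08] [ 0.14  0.59 -1.22 -1.25 -0.46 -1.49]
-2.21 [-0.35  0.91 -0.23] [ 0.14  0.55 -1.2  -1.18 -0.47 -1.93]
-2.66 [-0.57  0.69 -0.45] [ 0.16  0.52 -1.17 -1.12 -0.48 -2.37]
-3.1 [-0.76  0.36 -0.54] [ 0.18  0.51 -1.14 -1.07 -0.51 -2.79]
 t35.5 [365.  332.4 103.7] F [0.7 0.1 0.1] op1.006 gf0.0
[217.26066131 240.67171905] [307.2631616  179.28505329]
```

View pics/cup1s.png

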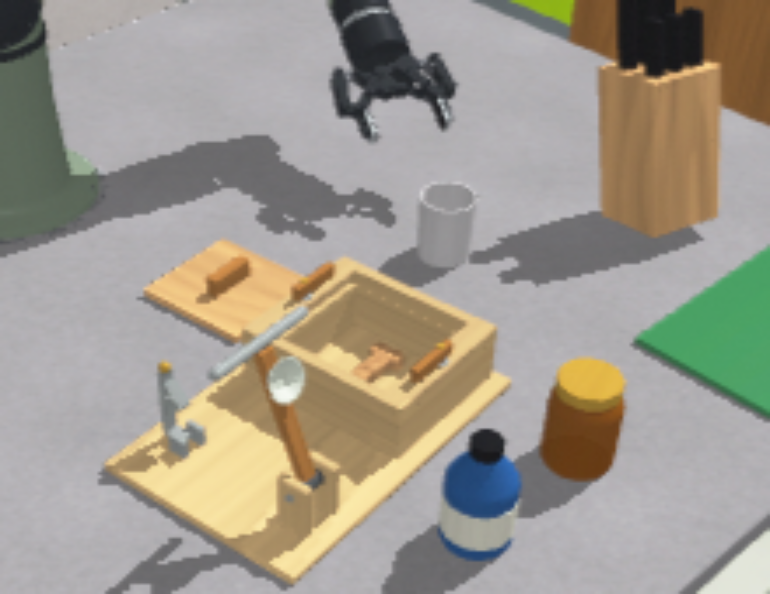

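View pics/cup1.png

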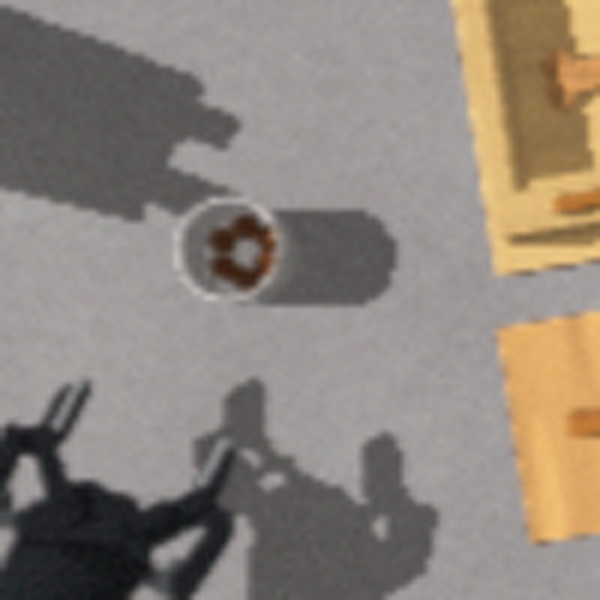

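The cup's rim matches the estimate in both views: (217.4,241.1) in top and (307.3,179.3) in scene. The bone is in the hopper and the open fingers line up with the cup. Now I'll grasp it and pour.

```bash
cat > pour.py <<'E'
from h import *
C=np.array([453.4,294.5,50]); e,z,_=ori(DN,AZ)
M=np.array(L(0,72,134)); g=lambda rl,dn=DN:(lambda o:(list(M-35*o[2]+OFF*o[1]),o[0]))(ori(dn,AZ,rl))
h=bot.movel(list(C+OFF*z),max_speed=100,threshold=6); st("at %s"%h)
if h: raise SystemExit
bot.grip(0,40); s=st("grip")
if s["opening"]<.6: raise SystemExit
bot.movel(list(C+OFF*z+[0,0,140]),max_speed=120); st("up")
p,e0=g(0); bot.movel(p[:2]+[190],max_speed=150); 
bot.movel(p,max_speed=150); st("over")
for rl in list(np.linspace(0,-1.3,5)[1:])+list(np.linspace(-1.3,-3.1,13)[1:]):
    p,ee=g(rl); bot.movel(p,ee,max_speed=40 if rl<-1.3 else 100)
bot.dwell(.3)
for dn in(.4,.3): p,ee=g(-3.1,dn); bot.movel(p,ee,max_speed=40)
bot.dwell(.7); st("poured")
im=crop("scene",180,120,400,300,3.5,"pour")
for dn in(.4,.5): p,ee=g(-3.1,dn); bot.movel(p,ee,max_speed=100)
for rl in np.linspace(-3.1,0,7)[1:]: p,ee=g(rl); bot.movel(p,ee,max_speed=150)
st("back")
E
python3 pour.py
```

```text
at False t37.1 [472.7 286.6  38.8] F [-0.5  0.4  0.6] op0.998 gf0.0
grip t37.4 [473.  286.7  39.1] F [-1.7  1.5  3.1] op0.741 gf44.1
up t38.7 [472.5 285.9 177.7] F [-0.3  0.2 -0.9] op0.737 gf43.8
over t41.5 [587.6  39.5  87.8] F [ 0.7 -0.4 -1.2] op0.743 gf43.8
poured t48.8 [606.8  29.6 155.7] F [-0.2 -0.1 -0.7] op0.730 gf46.0
back t53.6 [587.6  39.4  87.7] F [ 0.1 -0.2 -1. ] op0.733 gf74.5
```

View pics/pour.png

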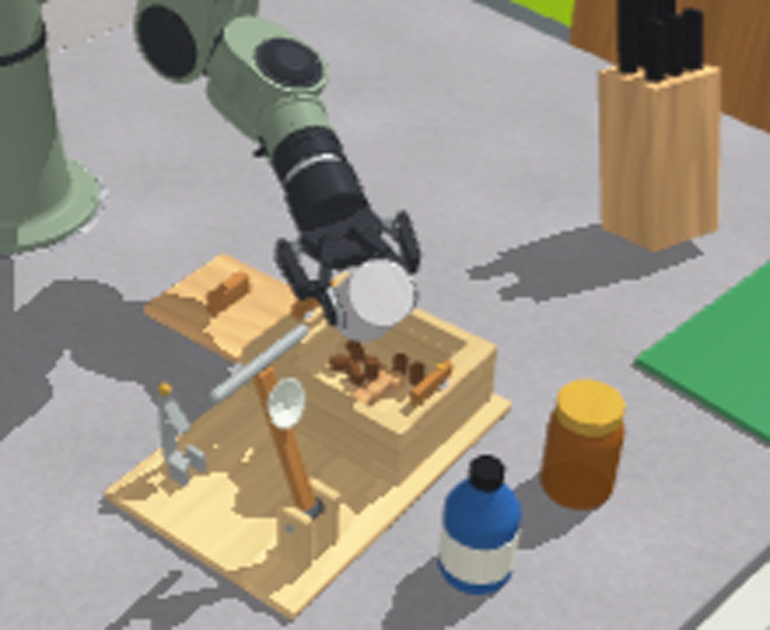

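Poured: the treats lie around the bone at about (380,375) and the cup is tipped over the hopper. I'll lift the cup and set it back where it stood.

```bash
cat > place.py <<'E'
from h import *
C=np.array([453.4,294.5,50]); e,z,_=ori(DN,AZ)
s=bot.get_state()["tcp_pos"]
bot.movel([s[0],s[1],190],max_speed=120); st("up")
T=C+OFF*z
bot.movel(list(T+[0,0,140]),max_speed=150)
h=bot.movel(list(T+[0,0,15]),max_speed=100,threshold=6); print(h)
h=bot.movel(list(T+[0,0,-4]),max_speed=25,threshold=3); st("down %s"%h)
im1=imaging.capture("scene")
bot.grip(1.0); bot.dwell(.2)
bot.movel(list(C-110*z),max_speed=100); bot.movel(list(C-110*z+[0,0,120])); bot.move_ptp([330,100,280],D(P0[2]+np.pi/2)); bot.move_ptp([350,-330,280],D(P0[2]+np.pi/2)); st()
im=imaging.capture("top"); a=cv2.resize(im[180:280,205:365],(640,400),interpolation=cv2.INTER_CUBIC)
b=cv2.resize(imaging.capture("scene")[160:300,200:360],(228,200),interpolation=cv2.INTER_CUBIC)
c=np.zeros((600,640,3),np.uint8); c[:400]=a; c[400:,:228]=b; c[400:,240:468]=cv2.resize(im1[120:260,200:360],(228,200)); cv2.imwrite("pics/after.png",c)
E
python3 place.py
```

```text
up t54.6 [587.2  39.2 189.4] F [-0.7  0.8 -1.4] op0.730 gf74.5
False
down True t58.5 [473.1 286.3  42. ] F [1.7 0.4 2.6] op0.727 gf74.2
 t64.3 [ 350.5 -328.9  279.9] F [0.1 0.7 0.4] op0.998 gf0.0
```

View pics/after.png

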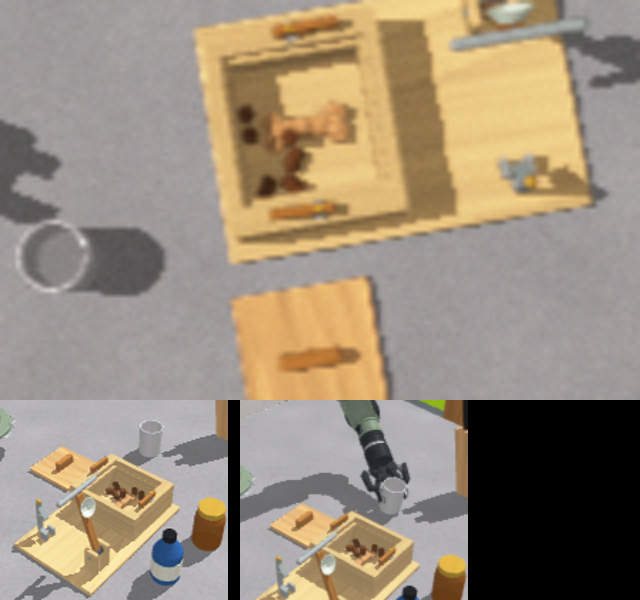

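The hopper holds the bone and six treats. The cup stands empty and upright at (53,257), and the panel is flat. Next I'll check the predicted bar position and the IK along the arc.

```bash
cat >> h.py <<'E'
TL=.35
def arc(th,d=14,yoff=-46,dx=0,dz=0):
    el=1.22-th; B=np.array(L(80-155*np.cos(el)+dx,-110+yoff,60+155*np.sin(el)+dz))
    lx=np.array([np.cos(P0[2]),np.sin(P0[2]),0]); ly=np.array([-lx[1],lx[0],0])
    z=np.sin(TL)*ly+np.array([0,0,-np.cos(TL)]); y=SG*lx; R=np.c_[np.cross(y,z),y,z]
    return list(B+d*z), list(Ro.from_matrix(R).as_euler('xyz')), z
SG=1
E
python3 - <<'E'
import h; from h import *
for y in(-171,-49):
    P=L(80-155*np.cos(1.22),y,60+155*np.sin(1.22)); print(P,w2px("top",P),w2px("scene",P))
T=lambda u,v:(204.6+u/5,164.6+v/5); S=lambda u,v:(199.6+u/4.5,164.6+v/4.5)
print(T(728,104),T(570,130),S(186,305),S(300,222))
for h.SG in(1,-1):
  for th in(0,.4,.8,1.2,1.3):
    p,e,z=arc(th); q=solve_ik(p,e); print(h.SG,th,np.round(p),None if q is None else np.round(q,2))
    p,e,z=arc(th,d=-90); q=solve_ik(p,e); print("  pre", q is not None)
E
```

```text
[np.float64(628.8662991056211), np.float64(-189.29526129573168), np.float64(205.56040022945547)] [350.96612878 184.8322923 ] [239.92756715 234.45009052]
[np.float64(611.6004606255322), np.float64(-68.52319986768667), np.float64(205.56040022945547)] [316.11588756 190.57278521] [266.94428705 213.53159014]
(350.2, 185.4) (318.6, 190.6) (240.93333333333334, 232.37777777777777) (266.26666666666665, 213.93333333333334)
1 0 [ 626. -170.  192.] [-0.51  0.69  0.25  1.35  0.28  0.89]
  pre True
1 0.4 [ 574. -177.  160.] [-0.56  0.63  0.06  1.23  0.27  0.84]
  pre True
1 0.8 [ 539. -182.  110.] [-0.59  0.63 -0.09  1.09  0.26  0.8 ]
  pre True
1 1.2 [ 525. -184.   50.] [-0.61  0.68 -0.18  0.96  0.25  0.79]
  pre True
1 1.3 [ 526. -184.   34.] [-0.61  0.7  -0.19  0.93  0.25  0.79]
  pre True
-1 0 [ 626. -170.  192.] [-0.51  0.69  0.25  1.35  0.28 -2.25]
  pre True
-1 0.4 [ 574. -177.  160.] [-0.56  0.63  0.06  1.23  0.27 -2.3 ]
  pre True
-1 0.8 [ 539. -182.  110.] [-0.59  0.63 -0.09  1.09  0.26 -2.34]
  pre True
-1 1.2 [ 525. -184.   50.] [-0.61  0.68 -0.18  0.96  0.25 -2.35]
  pre True
-1 1.3 [ 526. -184.   34.] [-0.61  0.7  -0.19  0.93  0.25 -2.35]
  pre True
```

```bash
cat > arm1.py <<'E'
from h import *
p,e,z=arc(0,d=-70); bot.grip(.55); bot.move_ptp([p[0]-60,p[1]-40,p[2]+60],e); bot.movel(p)
p,e,z=arc(0); h=bot.movel(p,max_speed=80,threshold=6); st("at %s"%h)
if h: raise SystemExit
bot.grip(0,70); s=st("grip")
for th in(.1,.2,.3,.4,.5,.6):
    bot.movel(arc(th)[0],max_speed=60); s=st("%.1f"%th); F=s["contact_force"]
    lx=np.array([np.cos(P0[2]),np.sin(P0[2]),0]); el=1.22-th; rad=-np.cos(el)*lx+[0,0,np.sin(el)]; tan=np.sin(el)*lx+[0,0,np.cos(el)]
    print("   rad %.1f tan %.1f err %s"%(F@rad,F@tan,np.round(s["tcp_pos"]-arc(th)[0],1)))
    if np.linalg.norm(F)>40: break
crop("scene",190,180,330,300,4.5,"arm1")
E
python3 arm1.py
```

```text
at False t67.8 [ 626.4 -170.   193. ] F [0.  0.7 0. ] op0.548 gf0.0
grip t68.2 [ 625.8 -170.   192.9] F [-2.  -1.2  2.9] op0.112 gf68.3
0.1 t68.6 [ 613.9 -171.8  187.8] F [ 2.1 -0.3  6.1] op0.108 gf68.8
   rad 4.6 tan 4.5 err [ 2.  -0.1  1.4]
0.2 t69.0 [ 599.  -174.1  178.9] F [ 3.5 -2.9  0.1] op0.112 gf70.4
   rad -1.5 tan 2.7 err [ 0.5 -0.5 -0.1]
0.3 t69.4 [ 585.  -176.5  170. ] F [ 0.  -4.3  2.8] op0.111 gf68.9
   rad 2.5 tan 1.2 err [-0.9 -1.  -0.2]
0.4 t69.8 [ 574.6 -178.   161. ] F [ 1.7 -3.5  5.3] op0.111 gf69.2
   rad 3.1 tan 4.5 err [ 0.5 -0.9  0.8]
0.5 t70.2 [ 563.7 -179.6  149. ] F [ 4.6 -4.1  3.5] op0.109 gf70.2
   rad -0.7 tan 5.2 err [ 0.3 -0.9 -0. ]
0.6 t70.7 [ 554.3 -181.   136.7] F [ 2.9 -4.7  3.6] op0.109 gf70.9
   rad 0.3 tan 4.2 err [ 0.4 -0.9 -0.2]
```

View pics/arm1.png

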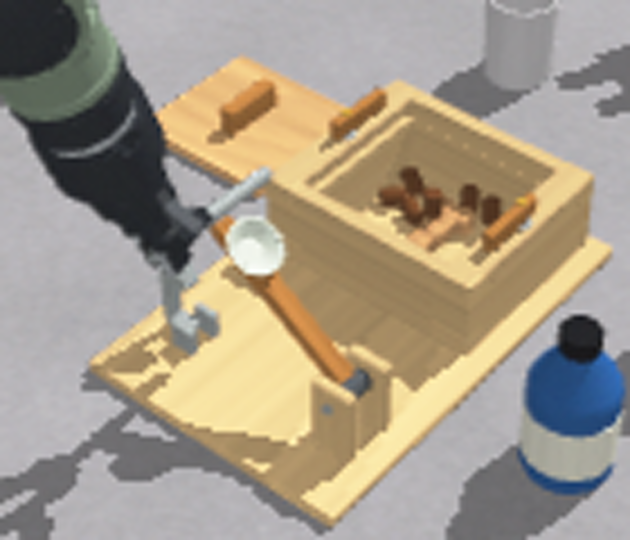

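The bar is firmly gripped, the arm is partly drawn and the forces are small. I'll carry on past the catch, then test the hook before letting go.

```bash
cat > arm2.py <<'E'
from h import *
lx=np.array([np.cos(P0[2]),np.sin(P0[2]),0])
def go(th,v=50):
    bot.movel(arc(th)[0],max_speed=v); s=bot.get_state(); F=s["contact_force"]
    el=1.22-th; rad=-np.cos(el)*lx+[0,0,np.sin(el)]; tan=np.sin(el)*lx+[0,0,np.cos(el)]
    print("%.2f t%.1f rad %.1f tan %.1f F %s err %s"%(th,s["t"],F@rad,F@tan,np.round(F,1),np.round(s["tcp_pos"]-arc(th)[0],1))); return F@tan
for th in(.7,.8,.9,1.0,1.08,1.15,1.2,1.25,1.28,1.3): 
    if abs(go(th))>35: raise SystemExit
bot.dwell(.3)
for th in(1.3,1.27,1.24,1.22,1.2,1.18):
    f=go(th,20)
    if f<-6: print("hooked"); break
crop("scene",190,180,330,300,4.5,"arm2")
E
python3 arm2.py
```

```text
0.70 t71.2 rad -1.6 tan 7.3 F [ 5.4 -1.7  5.6] err [ 0.6 -0.8 -0.3]
0.80 t71.6 rad -1.5 tan 5.7 F [ 4.1 -2.3  4.6] err [ 0.7 -0.9 -0.2]
0.90 t72.1 rad 2.2 tan 2.2 F [-0.  -9.6  2.8] err [ 0.7 -0.9 -0.1]
1.00 t72.5 rad -2.7 tan 7.3 F [ 4.5 -1.5  6.6] err [ 0.6 -0.9 -0.1]
1.08 t72.9 rad -4.2 tan 7.0 F [ 5.3 -1.1  6.4] err [ 0.4 -0.9 -0.2]
1.15 t73.3 rad -2.0 tan 8.1 F [ 3.3 -5.3  8. ] err [ 0.2 -0.9 -0.1]
1.20 t73.6 rad -0.8 tan 4.2 F [ 1.4 -3.9  4.2] err [-0.2 -1.  -0.3]
1.25 t73.9 rad 4.4 tan 4.6 F [-3.5 -7.3  4.5] err [-0.3 -1.1 -0.3]
1.28 t74.2 rad 8.5 tan 4.2 F [ -7.  -13.4   3.7] err [-0.4 -1.1 -0.3]
1.30 t74.4 rad 7.9 tan 4.9 F [ -6.4 -13.2   4.2] err [-0.5 -1.  -0.2]
1.30 t75.0 rad 6.6 tan 5.6 F [ -5.3 -12.8   5. ] err [-0.5 -1.  -0. ]
1.27 t75.3 rad -5.7 tan 7.1 F [ 5.7 -2.   7.4] err [-0.3 -0.9  0.1]
1.24 t75.7 rad -1.3 tan 7.0 F [ 1.6 -3.   7.1] err [-0.3 -1.  -0.1]
1.22 t76.0 rad 2.5 tan 3.9 F [-1.8 -5.   3.9] err [-0.2 -0.3 -0.5]
1.20 t76.3 rad -2.0 tan 7.5 F [ 2.4 -1.8  7.4] err [-0.3  0.4  0.5]
1.18 t76.7 rad 1.9 tan 8.6 F [-1.5 -0.2  8.6] err [-0.5  1.4  0.8]
```

View pics/arm2.png

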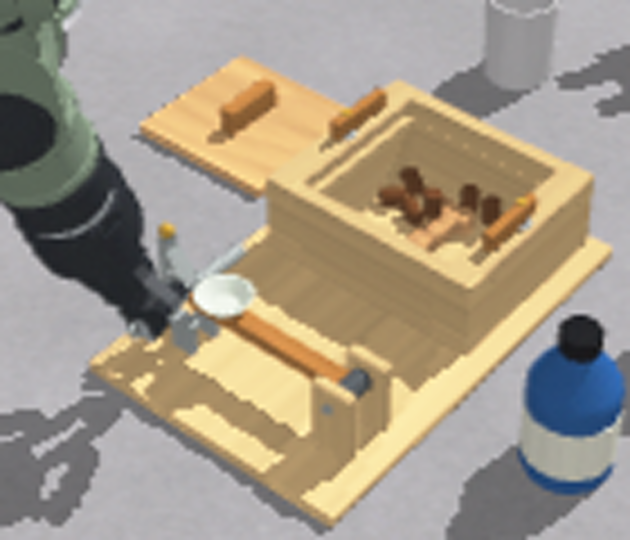

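The catch tip is back at its home pixel (226.7,230.7), so the nose has sprung back. The forces don't yet prove the hook holds. I'll keep the grip and ease further up in small steps, watching for resistance.

```bash
python3 - <<'E'
exec(open("arm2.py").read().split("for th in(.7")[0])
for th in(1.15,1.18,1.2,1.22,1.24,1.27,1.3):
    el=1.22-th; print(th,np.round(w2px("scene",L(80-155*np.cos(el),-49,60+155*np.sin(el))),1), "mid",np.round(w2px("scene",L(80-155*np.cos(el),-110,60+155*np.sin(el))),1))
print("nose tip etc", w2px("scene",L(-70,-110,114)))
for th in(1.16,1.14,1.12):
    f=go(th,20)
    if f<-6: print("hooked"); break
st(); crop("scene",200,200,290,270,8,"arm3")
E
```

```text
1.15 [243.8 232.3] mid [231.4 241.9]
1.18 [243.8 233.3] mid [231.4 242.9]
1.2 [243.8 233.9] mid [231.4 243.6]
1.22 [243.8 234.6] mid [231.5 244.3]
1.24 [243.8 235.3] mid [231.5 244.9]
1.27 [243.9 236.3] mid [231.6 246. ]
1.3 [244.  237.3] mid [231.8 247. ]
nose tip etc [231.65845589 232.77520646]
1.16 t77.0 rad 1.0 tan 8.8 F [-1.   3.2  8.8] err [-0.8  2.4  0.7]
1.14 t77.3 rad 0.3 tan 6.3 F [-0.5  4.5  6.3] err [-1.2  2.5  0.2]
1.12 t77.6 rad 3.8 tan 3.4 F [-3.4 -0.6  3.8] err [-1.   0.1 -0.1]
 t77.6 [ 525.1 -183.9   62.2] F [-3.4 -0.6  3.8] op0.052 gf101.7
```

View pics/arm3.png

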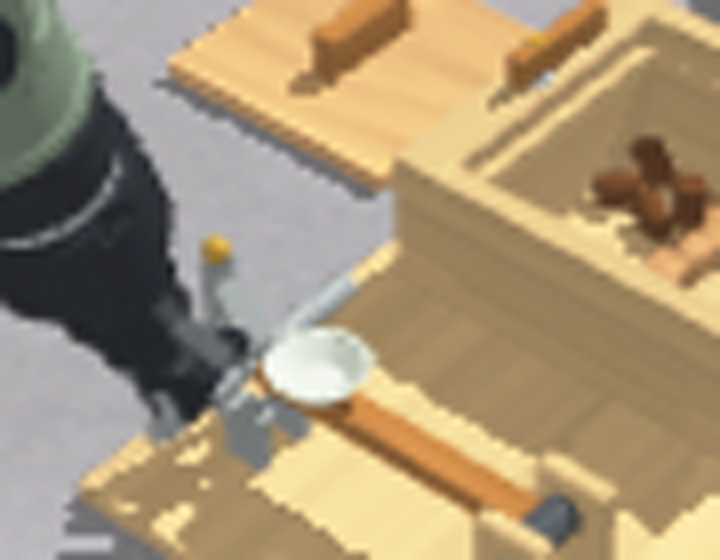

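The bar's inner end reads (244.4,235.6), which matches θ≈1.23. The catch is home and the arm stayed down while the tool rose, so the hook holds. The fingertips are only pinching the top of the bar now, so I'll lower the grip force and draw them off slowly.

```bash
python3 - <<'E'
from h import *
bot.grip(0,20); st("soft")
p,e,z=arc(1.12); p=bot.get_state()["tcp_pos"]
for k in(2,4,6,9,12): bot.movel(list(p-k*z),max_speed=6); st(k)
for k in(40,110): bot.movel(list(p-k*z),max_speed=60)
st("clear"); bot.move_ptp([330,-330,250],D(P0[2]+np.pi/2)); st()
a=cv2.resize(imaging.capture("scene")[165:295,195:335],(646,600),interpolation=cv2.INTER_CUBIC); cv2.imwrite("pics/final.png",a)
E
```

```text
soft t77.9 [ 525.2 -183.9   62.1] F [-5.4  0.2  4.5] op0.053 gf102.0
2 t78.4 [ 525.2 -184.    63.5] F [-2.6  3.2 -1.3] op0.054 gf101.3
4 t78.8 [ 525.1 -184.1   63.9] F [  1.    6.  -13.1] op0.058 gf100.0
6 t79.3 [ 525.2 -184.1   64.2] F [  4.7   7.2 -22.9] op0.050 gf92.8
9 t80.0 [ 526.1 -187.7   71.1] F [-0.9 -0.2 -0.4] op-0.004 gf0.0
12 t80.6 [ 525.8 -188.    73.3] F [-0.7  0.5  0.6] op-0.001 gf0.0
clear t82.6 [ 530.3 -221.   165. ] F [-0.5  1.3  0. ] op0.002 gf0.0
 t83.5 [ 330.6 -330.   249.8] F [ 0.1 -0.   0.2] op0.005 gf0.0
```

View pics/final.png

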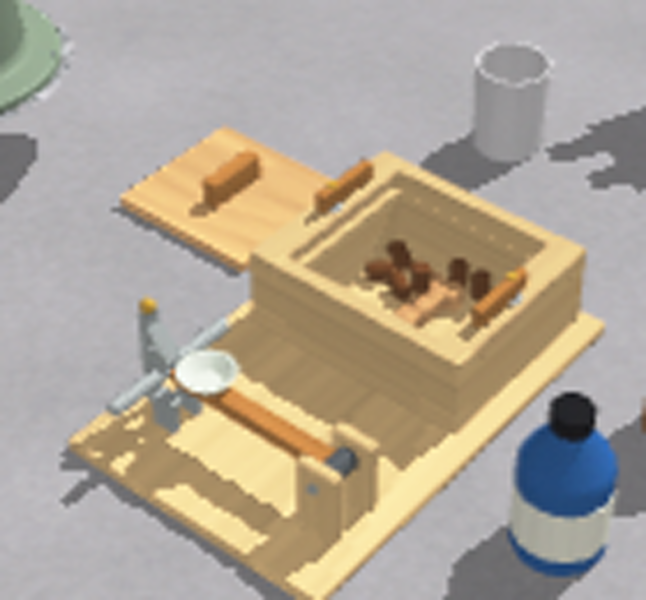

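The final picture shows the arm level and hooked: the bar runs from (115,408) to (225,325), with the catch over it at (150,305). The treats and bone are in the hopper, the panel is flat and the cup is upright. The robot is clear, so I'm handing in.

```bash
python3 -c "
from bench import bot
bot.dwell(.6); print(bot.sign_off())"
```

```text
the job is handed in; nothing more can be done
None
```

I handed the job in at about 84 s of the 210 s limit, but the hand-in returned no verdict; in the last picture the throwing arm is hooked under its catch, the bone and six treats are in the hopper, the panel lies flat, and the empty cup stands upright.

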